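Make the coil circuit dead: isolator off, bayonet fuse out

ROBOT

A 6-joint arm with a two-finger parallel gripper is mounted at the origin on the work surface. World frame = base frame: x ahead of the robot, y to its left, z up, the work surface at z = 0. Lengths are in m, angles in rad, forces in N, time in s.
With the tool pointing down it reaches from about 0.4 to 0.825 m from the base axis. Payload 7 kg.
Tool frame: the origin (TCP) lies at the very end of the fingers, on their centre line; the grasp point (between the pads) lies 19 mm behind it; z points along the fingers, y is the direction in which the jaws open and shut (so a half turn about z gives the same grasp; the last joint's range is limited). The gripper opens to 88 mm and grips with 3 to 60 N. Pads are 19 mm wide; open, the fingers measure 130 mm over their backs; the gripper's body (78 mm by 193 mm) begins 47 mm behind the grasp point.
Start: joints at [-0.893, 0.359, 0.012, 0, -1.224, -0.288], TCP at [0.256, -0.624, 0.227] pointing down, gripper open.
Joint ranges: [-3.07, 3.07], [-1.43, 2.12], [-1.02, 1.25], [-3.03, 1.67], [-3.05, -0], [-3.03, 3.03]. Speed limits (rad/s): [2.39, 2.39, 3.01, 3.14, 3.14, 3.14].

INTERFACE

Orientations are given as [roll, pitch, yaw] about the fixed x, y, z axes, in that order (R = Rz(yaw) Ry(pitch) Rx(roll)).
In Python, from station import arm, eyes, job, outline_of gives the robot as it stands.
- The arm moves only by the tool apply_moves, never from a script. Its argument "moves" is a list of rows, each a list of 5 numbers: the opening, from -1 (shut) to 1 (fully open), then the shift along the tool's x, y, z in m, then the turn about the tool's z in rad. A call has 1 to 12 rows; each row shifts and turns the commanded pose from where the row before left it, along the tool's axes as they then stand; what a row does not reach is not made up. A row lasts 1/12 s, in which the tool goes at most 41.7 mm and 7.16 degrees, less where a joint would pass 70% of its speed; a pose out of reach is approached as far as the arm can. A call with a gripper value outside its range is refused whole. The fingers move at their own pace and stop on an object; "newtons" is the grip in N (left out, the last holds). Time passes only in rows, so rows that do not move let the fingers close. It gives the time, the measured TCP pose, the force and the opening at its end, in the units of the state.
- arm.get_state(): the state, without advancing time (a new reading comes with each control period).
- eyes.grab_frame(name): name is "scene" or "top" or "wrist"; returns a dict with "color" (480x640x3 uint8, red, green, blue), "z_map" (480x640 float32, m along the optical axis (not along the pixel's ray), 0 where there is no reading), "camera_matrix" (3x3 intrinsics, pixels), "extrinsics" (4x4, takes a point from camera to world coordinates). Camera axes: x right, y up, looking along -z (the intrinsics and any distortion apply to the point x, -y, -z); pixel columns grow to the right and rows downward; lengths in m; the calibration is good to about 2 mm. A picture is of the moment at which its call begins.
- job.job_done(): hands the job in, once; it reports no verdict.
Trained networks look in a picture, given as the dict that the camera call returned (one of the last four; its "shot" number tells which), for a name from the list of things; names that differ only in an ending like _2 or _b are one class to them, and where a whole thing is asked for, a point or a joint stands for the part that bears it (a point fixed in the world has none). Each returns a list of dicts, best first, with "score" (0 to 1); they miss things now and then, are a little off and sometimes report something else, mostly with a low value. They report only what shows in the picture. A call takes as long as a camera call. They do not tell look-alikes from the thing itself.
- outline_of(label, picture): "region" (480x640 bool, what is visible of it) and "extent" ([left, top, right, bottom] in pixels, round what is visible of it).
The state is a dict: "t": time; "q": joint angles; "qd": joint speeds; "joint_efforts": joint torques, N m; "eef_pos": TCP position; "ee_rot": TCP orientation; "force": force on the tool from outside, world axes, zero at the start; "moment": the same for the moment, N m; "width": finger opening in m.
Only numpy, scipy, OpenCV 4.12 (cv2) and the standard library are available. Lean on these libraries where they do the work, as an engineer would, in place of code of your own. Each camera call takes 0.05 s, during which the arm holds its last target.

TASK

Make the coil feed board safe to rewire: throw the isolator lever over to off, and only then push the red fuse cap down against its spring, twist it free of its catch and lift the fuse out without forcing it. Set the red fuse down in the blue tray rather than dropping it in from a height. Leave the yellow fuse locked in its holder, and don't knock the multimeter or the tuning fork out of place.

Things in the scene. Friction and masses are not known exactly. Their poses are not given: they have to be found in the camera images.
- board: pine feed board, 250 x 380 mm, top face 28 mm above the table; origin on the table under its centre; x across its short side, away from the robot, to the edge with four small round terminals (17 mm wide, 26 mm tall, at x = 100 mm); y along its long side. At x = 0: isolator at y = -130 mm, fuse holders at y = -20 and +100 mm (red and yellow either way round)
- isolator (a joint): lever angle, rad. 0 = on, leaning 40 degrees to the board's -x edge (red strip); 1.4 = off, leaning 40 degrees to the +x edge (green strip), end stop. Stiff (about 5 N at the grip), stays where it is left. Pivot along the board's y, 58 mm above the table at the isolator's place; lever 91 mm long from pivot to end
- isolator_grip (a point): middle of the lever's round black grip (18 mm thick, 50 mm long), 66 mm from the pivot
- red_fuse (a point): red-capped fuse carrier, 96 mm tall, 0.13 to 0.21 kg: wing (48 x 13 mm, 24 mm tall) on a flat round cap 62 mm across, 10 mm thick; below it a barrel 28 mm across with two brass lugs, then a white fuse 22 mm across. This point is its centre: 48 mm below the wing's top, 48 mm above the fuse's foot, 14 mm below the cap's underside. z up along the carrier, x along the wing
- red_wing (a point): centre of the red wing grip, 12 mm below its top and 12 mm above the cap's upper face; x along the wing, y across its 13 mm width
- red_holder: black holder of the red fuse, fixed on the board: 63 mm across, 75 mm tall, origin at its underside on the board. Locked, the cap's underside stands 7 mm above the rim. The spring pushes up with about 9 N when locked, 14 N with the cap fully down on the rim. More than 120 N between fuse and holder is forcing it
- red_rim (a point): centre of the red holder's rim. To free the fuse: push the cap down (the catch is 4 mm deep, full stroke 7 mm, down on the rim), keep it down, turn it anticlockwise seen from above until it meets a stop (56 to 112 degrees: how far it was done up differs and cannot be seen), let it rise: the spring lifts it 9 mm above its locked height. It is free at the stop and up to 12 degrees before it. Its foot clears the rim 55 mm up
- yellow_fuse (a point): the yellow-capped fuse carrier, same shape and same point as the red one; stays locked
- yellow_holder: black holder of the yellow fuse, same as the red one
- tray: blue parts tray, 200 x 150 mm outside, 36 mm deep, walls and floor 4 mm; fixed; origin on the table under its centre, x along its long side
- meter: grey handheld multimeter leaning on its black stand, about 180 x 90 mm; must stay where it is
- fork: steel tuning fork, 250 mm tall in all, on its wooden resonance box 170 x 90 x 62 mm; must stay where it is
Things that resemble listed ones, but are neither listed nor needed, are in the scene too. There is more than one size of the part that bears red_fuse; the job needs the middle-sized. There is more than one size of the part that bears yellow_fuse; the job needs the larger.

How it is judged:
On the way, in this order (a step that is already met when the one before it is completed fails the run):
1. the isolator lever is thrown to off while the red fuse is still in its holder (value of joint isolator above 1.2 rad and z of red_fuse in the frame of red_holder below 0.085 m), for 0.2 s.
2. the red fuse is lifted clear out of its holder (z of red_fuse in the frame of red_holder above 0.125 m), for 0.1 s.
At the end, for the whole second after the job is handed in: Isolator off (joint above 1.2 rad); red fuse let go and at rest in the blue tray, its centre inside the walls and under 65 mm above the tray's underside; yellow fuse still locked in its holder, not risen (value of joint isolator above 1.2 rad and x of red_fuse in the frame of tray between -0.092 and 0.092 m and y of red_fuse in the frame of tray between -0.067 and 0.067 m and z of red_fuse in the frame of tray below 0.065 m and contact force between red_carrier and tray above 0.3 N and linear speed of red_carrier below 0.03 m/s and z of yellow_fuse in the frame of yellow_holder below 0.072 m); the robot touches nothing.
It fails at once if the red fuse forced in its holder (more than 120 N between them) (contact force between red_carrier and red_holder above 120 N).
It fails at once if the red fuse dropped: out of its holder and held by nothing with its centre more than 100 mm above the table (about 50 mm above where it stands in the tray) (height (world z) of red_fuse above 0.1 m and horizontal distance between red_fuse and red_holder above 0.06 m and contact force between red_carrier and the fingers below 0.02 N).
It fails at once if the yellow fuse pressed in or lifted by 3.5 mm (distance of yellow_fuse from where it was at the start of the episode above 0.0035 m).
It fails at once if the meter or the tuning fork knocked more than 30 mm out of place (distance of any of meter, fork from where it was at the start of the episode above 0.03 m).
It also fails if it takes over 61 s, if anything falls off the work surface, if the arm or the gripper's body presses on something with over 40 N, if the wrist force passes 120 N, or if a joint passes its speed limit or range.

## Working session

There is one attempt and no reset: what is moved stays moved. The work goes in short steps, Python scripts to look and compute and a tool call to move; the robot and the scene stay as the last step left them, time stands still between calls to the robot, and variables do not carry over. Pictures are saved under pics/ and viewed, and the job is handed in when it is done.

Besides the shell and the picture viewer there is one more tool, called after "Request:" by a JSON object that holds its "op" and its "data". apply_moves: Moves the arm, as the interface text tells. Its arguments: {"type":"object","properties":{"moves":{"type":"array","items":{"type":"array","items":{"type":"number"}}},"newtons":{"type":"number"}},"required":["moves"]}

```bash
ls; mkdir -p pics
cat > h.py <<'E'
import numpy as np, cv2
from station import arm, eyes, job, outline_of
def save(f,n): cv2.imwrite('pics/'+n+'.png', f['color'][:,:,::-1])
def cloud(f):
    K=f['camera_matrix'];T=f['extrinsics'];z=f['z_map']
    v,u=np.mgrid[0:480,0:640]
    X=(u-K[0,2])/K[0,0]*z; Y=(v-K[1,2])/K[1,1]*z
    P=np.stack([X,-Y,-z],-1)
    return P@T[:3,:3].T+T[:3,3]
E
python3 - <<'E'
from h import *
s=arm.get_state();print(s)
for n in ['scene','top','wrist']:
    f=eyes.grab_frame(n);save(f,n+'0');print(n,f.keys(),f['camera_matrix'],f['extrinsics'])
    np.savez('f_'+n,**{k:v for k,v in f.items() if isinstance(v,np.ndarray)})
E
```

```text
pics
{'t': 0.0, 'q': array([-8.92893204e-01,  3.59393120e-01,  1.10719185e-02, -3.58317423e-04,
       -1.22411766e+00, -2.88100997e-01]), 'qd': array([-0.00081502,  0.00034012, -0.00101303,  0.00084943, -0.00036632,
       -0.00137638]), 'joint_efforts': array([-1.58138726e-03, -5.82721639e+01,  2.93051165e+01,  6.99701965e+00,
        6.65083411e-03, -1.55496036e-04]), 'eef_pos': array([ 0.2562943 , -0.62391862,  0.22562288]), 'ee_rot': array([ 3.13992211e+00, -1.43782601e-04, -2.75191243e+00]), 'force': array([ 0.78493637, -0.19858824, -0.15075323]), 'moment': array([-0.03544214,  0.0034491 ,  0.0059507 ]), 'width': 0.08764155075367881}
scene dict_keys(['color', 'z_map', 'camera_matrix', 'extrinsics', 'shot']) [[596.50763351   0.         323.0067299 ]
 [  0.         596.50763351 247.71798682]
 [  0.           0.           1.        ]] [[-0.78009432 -0.39283091  0.48696687  1.18463081]
 [ 0.62542673 -0.51094906  0.58972236  0.77303701]
 [ 0.01715409  0.76460116  0.64427541  0.92144456]
 [ 0.          0.          0.          1.        ]]
top dict_keys(['color', 'z_map', 'camera_matrix', 'extrinsics', 'shot']) [[452.00439647   0.         317.66279414]
 [  0.         452.00439647 237.94764794]
 [  0.           0.           1.        ]] [[ 0.02772565  0.98170863 -0.18835992  0.42165186]
 [-0.99910974  0.02122141 -0.03646064  0.03898551]
 [-0.03179646  0.18920313  0.98142303  1.02314342]
 [ 0.          0.          0.          1.        ]]
wrist dict_keys(['color', 'z_map', 'camera_matrix', 'extrinsics', 'shot']) [[395.12866434   0.         321.12942673]
 [  0.         395.12866434 238.29839371]
 [  0.           0.           1.        ]] [[-0.37979998 -0.88498785 -0.26934825  0.18353818]
 [ 0.92506474 -0.36249801 -0.1133597  -0.65296077]
 [ 0.00268375 -0.29221858  0.95634779  0.38459573]
 [ 0.          0.          0.          1.        ]]
```

View pics/scene0.png

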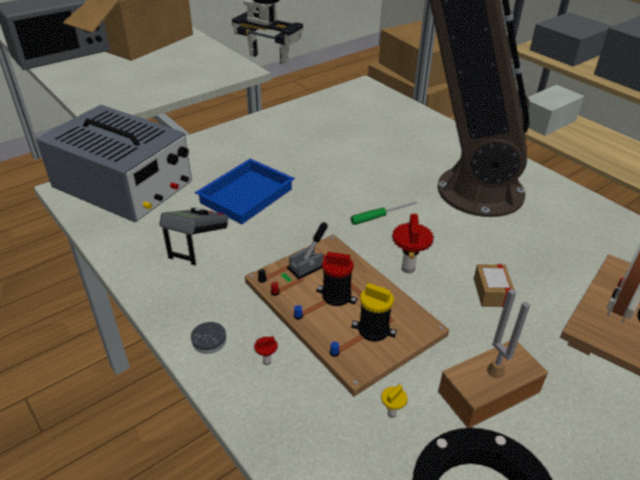

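View pics/top0.png

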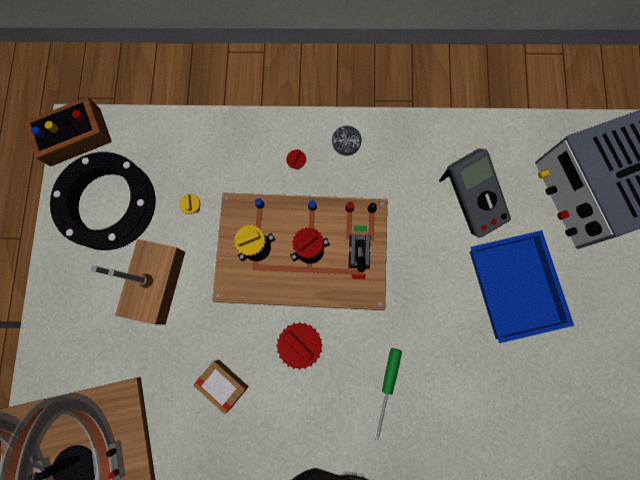

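View pics/wrist0.png

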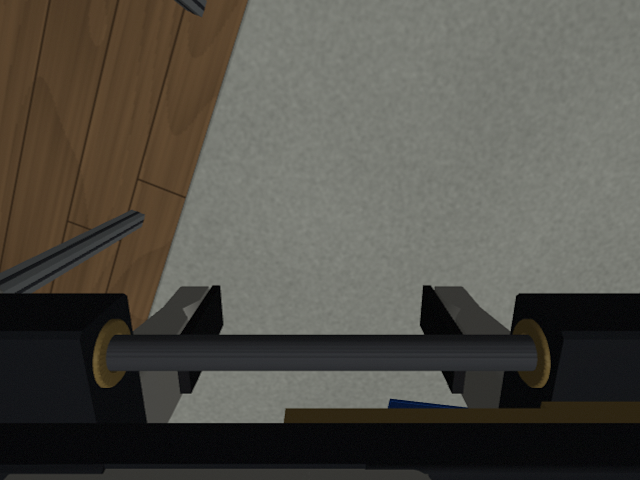

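Top view: the board is at about (302,250), the red fuse in its holder at (308,245), yellow at (250,242), isolator at (360,252), tray at (521,286), meter at (477,192) and fork at (150,280). Next I'll measure these positions.

Run:
```python
from h import *
f=eyes.grab_frame('top');g=eyes.grab_frame('scene')
C=cloud(f);c=f['color'].astype(int);D=cloud(g)
# board corners by top-surface pixels
z=C[...,2]
print('table z',np.median(z[350:450,480:600]), 'holes',(f['z_map']==0).mean())
hsv=cv2.cvtColor(f['color'],cv2.COLOR_RGB2HSV)
m=(abs(z-0.028)<0.006); m2=np.zeros_like(m);m2[185:315,205:395]=1;m&=m2
P=C[m][:,:2].astype(np.float32);print('board',cv2.minAreaRect(P),cv2.boxPoints(cv2.minAreaRect(P)),np.median(C[m][:,2]))
def col(pic,name,lab,X):
    for o in outline_of(lab,pic):
        q=X[o['region']];q=q[np.isfinite(q).all(1)]
        print(name,lab,round(o['score'],2),o['extent'],'med',np.median(q,0).round(4),'max',np.percentile(q,99,axis=0).round(3),'min',np.percentile(q,1,axis=0).round(3))
for lab in ['board','isolator','red_fuse','yellow_fuse','red_holder','yellow_holder','tray','meter','fork']:
    col(f,'top',lab,C); col(g,'scene',lab,D)
# wing pixels
for nm,cx,cy in [('red',308,245),('yel',250,242),('bigred',299,346)]:
    m=np.zeros(z.shape,bool);m[cy-25:cy+25,cx-25:cx+25]=1
    zz=z[m]; print(nm,np.sort(zz)[-200::20].round(4))
```

```text
table z -0.0003280712798151564 holes 0.0039453125
board ((0.587794840335846, 0.11331889778375626), (0.3805263340473175, 0.2507951855659485), 88.65487670898438) [[ 0.45796543 -0.07394818]
 [ 0.70869154 -0.07983551]
 [ 0.71762425  0.300586  ]
 [ 0.46689814  0.3064733 ]] 0.027079910004139895
top board 0.83 [209.4, 190.9, 387.9, 311.6] med [0.5715 0.1014 0.0272] max [0.71  0.3   0.119] min [ 0.462 -0.072  0.022]
scene board 0.91 [241.7, 221.2, 446.6, 397.1] med [0.6256 0.1536 0.0285] max [0.714 0.308 0.121] min [ 0.464 -0.07   0.009]
top isolator 0.7 [356.0, 244.3, 365.0, 270.0] med [ 0.5503 -0.0152  0.1183] max [ 0.587 -0.008  0.134] min [ 0.529 -0.024  0.036]
scene isolator 0.8 [303.0, 222.9, 329.9, 259.4] med [ 0.5562 -0.0101  0.1032] max [ 0.589 -0.002  0.134] min [ 0.439 -0.118  0.001]
top red_fuse 0.82 [279.1, 324.5, 320.4, 370.9] med [0.3818 0.1036 0.1018] max [0.424 0.146 0.138] min [ 0.338  0.063 -0.001]
top red_fuse 0.75 [294.5, 230.6, 324.7, 254.2] med [0.5849 0.0914 0.1198] max [0.616 0.121 0.146] min [0.557 0.063 0.113]
top red_fuse 0.62 [288.4, 148.8, 304.3, 166.0] med [0.7
[... 2118 characters left out ...]
48.1, 510.0, 234.7] med [ 0.7107 -0.2675  0.0824] max [ 0.793 -0.201  0.122] min [ 0.629 -0.341  0.018]
scene meter 0.7 [161.1, 207.4, 230.0, 266.3] med [ 0.7574 -0.2404  0.0839] max [ 0.798 -0.196  0.123] min [ 0.63  -0.323 -0.001]
top fork 0.84 [89.4, 241.6, 185.5, 322.1] med [0.502  0.4302 0.0606] max [0.587 0.496 0.249] min [0.421 0.386 0.004]
scene fork 0.96 [439.6, 288.1, 550.1, 429.3] med [0.5143 0.458  0.0619] max [0.595 0.505 0.246] min [0.421 0.39  0.001]
red [0.1234 0.133  0.1402 0.141  0.1418 0.1422 0.1427 0.1433 0.1439 0.1453]
yel [0.1264 0.1346 0.1388 0.1407 0.1414 0.1421 0.1426 0.1432 0.1439 0.1447]
bigred [0.1348 0.1352 0.1354 0.1356 0.1358 0.1361 0.1364 0.1367 0.137  0.138 ]
```

Run:
```python
import cv2
f=cv2.imread('pics/top0.png')[185:320,205:405]
cv2.imwrite('pics/topcrop.png',cv2.resize(f,None,fx=4,fy=4,interpolation=cv2.INTER_CUBIC)[:600,:800])
f=cv2.imread('pics/scene0.png')[210:400,230:460]
cv2.imwrite('pics/scenecrop.png',cv2.resize(f,None,fx=3,fy=3,interpolation=cv2.INTER_CUBIC)[:600,:800])
```

```text
(no output)
```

View pics/topcrop.png

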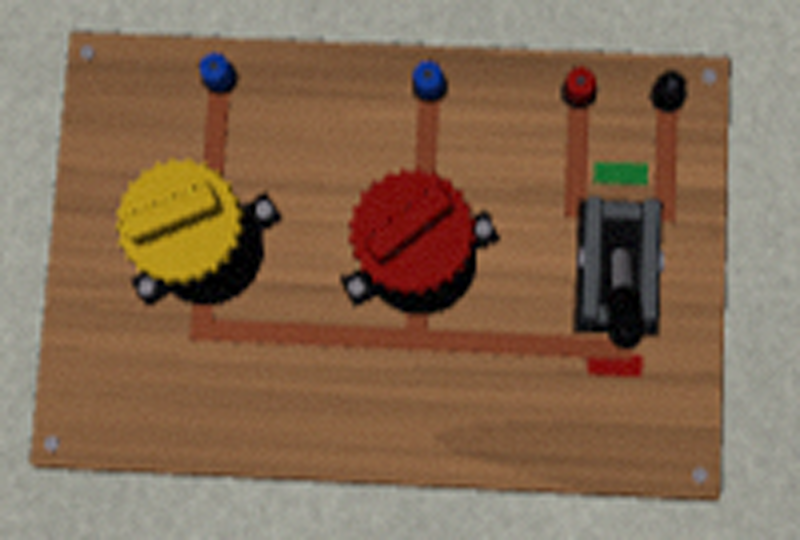

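View pics/scenecrop.png

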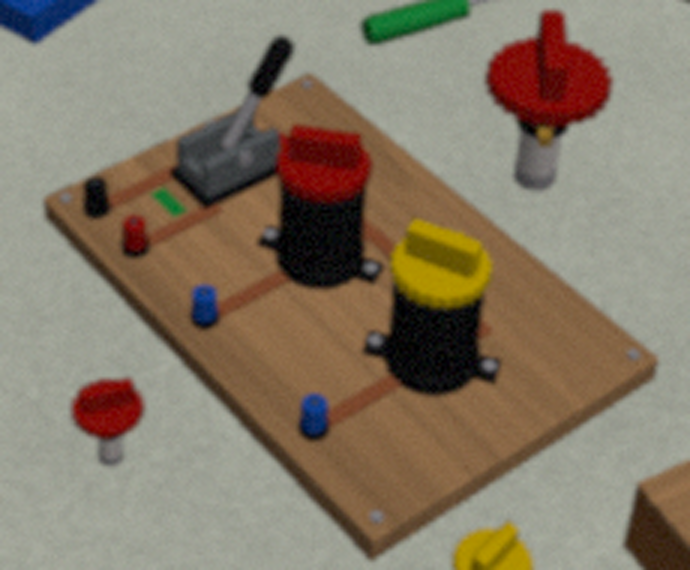

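```bash
cat >> h.py <<'E'
def goto(x,y,z,yaw):
    "tool-frame delta from measured pose (tool down)"
    s=arm.get_state();p=s['eef_pos'];R=rot(s['ee_rot'])
    d=R.T@(np.array([x,y,z])-p); dy=(yaw-s['ee_rot'][2]+np.pi)%(2*np.pi)-np.pi
    return d.round(4), round(-dy,4)
def rot(e):
    from scipy.spatial.transform import Rotation as Ro
    return Ro.from_euler('xyz',e).as_matrix()
E
python3 - <<'E'
from h import *
for n in ['top','scene']:
    f=eyes.grab_frame(n);C=cloud(f);z=C[...,2]
    for nm,x,y in [('red',.5873,.0933),('yel',.590,.213)]:
        near=np.hypot(C[...,0]-x,C[...,1]-y)<0.045
        w=near&(z>0.137)&(z<0.16);q=C[w][:,:2].astype(np.float32)
        r=cv2.minAreaRect(q);cv=np.cov(q.T);ev,V=np.linalg.eigh(cv)
        print(n,nm,'wing',r,'pca deg',np.degrees(np.arctan2(V[1,1],V[0,1])),q.mean(0),'z',np.median(z[w]),len(q))
        cp=near&(z>0.108)&(z<0.127);q=C[cp][:,:2].astype(np.float32)
        print('  cap',cv2.minEnclosingCircle(q),cv2.minAreaRect(q)[0],np.median(z[cp]))
    t=(abs(z-0.036)<0.006)&(C[...,0]>.38)&(C[...,0]<.66)&(C[...,1]<-.24)&(C[...,1]>-.48)
    c=f['color'].astype(int);t&=(c[...,2]>c[...,0]+40)
    print('tray',cv2.minAreaRect(C[t][:,:2].astype(np.float32)))
    l=(np.abs(C[...,0]-.58)<.09)&(np.abs(C[...,1]+.0167)<.04)&(z>.09)
    q=C[l];print('lever',q.mean(0),q.min(0),q.max(0))
    l=(np.abs(C[...,0]-.58)<.09)&(np.abs(C[...,1]+.0167)<.04)&(z>.04)&(z<.09)
    q=C[l];print('isobody',q.min(0),q.max(0))
    l=(C[...,0]<1)&(C[...,1]<-.4)&(C[...,0]>.3)&(z>.06)
    q=C[l];print('psu',q.min(0),q.max(0))
E
```

```text
top red wing ((0.5871148109436035, 0.09319015592336655), (0.013509412296116352, 0.048008233308792114), 39.15694046020508) pca deg 130.5308491497322 [0.5866168  0.09334922] z 0.14261620765444227 157
  cap ((0.5868134498596191, 0.09334531426429749), 0.03245988115668297) (0.5866705179214478, 0.09290840476751328) 0.11892600884829996
top yel wing ((0.5895025730133057, 0.21338845789432526), (0.013629193417727947, 0.04751625284552574), 22.102922439575195) pca deg 112.85547238478772 [0.5890611  0.21300259] z 0.14245813730897566 156
  cap ((0.5898597240447998, 0.21324315667152405), 0.032615549862384796) (0.5898969173431396, 0.2131584882736206) 0.11872940793343045
tray ((0.5179008841514587, -0.3654358983039856), (0.2110898196697235, 0.16521476209163666), 14.659791946411133)
lever [ 0.54502721 -0.01523853  0.1212617 ] [ 0.52862212 -0.02437336  0.0917384 ] [ 0.56623595 -0.00756396  0.13486722]
isobody [ 0.5511053  -0.03879129  0.040235  ] [0.617529   0.00656639 0.08970087]
psu [ 0.60466104 -0.57087152  0.06005969] [ 0.8654364  -0.41928681  0.18643052]
scene red wing ((0.5855658650398254, 0.09613
[... 308 characters left out ...]
58928382396698, 0.21686071157455444), (0.016638152301311493, 0.04753962531685829), 27.82410430908203) pca deg 114.6717387767131 [0.5900294  0.21740976] z 0.1433570766320592 181
  cap ((0.5880557894706726, 0.21663403511047363), 0.03465007245540619) (0.5889683961868286, 0.21879583597183228) 0.119961809412226
tray ((0.5243750810623169, -0.3590923547744751), (0.23114150762557983, 0.1681661605834961), 14.089909553527832)
lever [ 0.5481102  -0.00954535  0.11463792] [ 0.52797531 -0.02150034  0.09019401] [ 0.56482132 -0.00206846  0.13485363]
isobody [ 0.54815045 -0.03633369  0.04005077] [0.6210768  0.01221027 0.08994172]
psu [ 0.30001686 -1.67928738  0.06000474] [ 0.91232817 -0.41172915  0.39601108]
```

```bash
python3 -c "
from h import *
print(goto(.48,-.0165,.2256,-np.pi))"
```

```text
(array([-0.4377,  0.4773,  0.001 ]), np.float64(0.3897))
```

Request:
{"op": "apply_moves", "data": {"moves": [[-1,-0.025,0.0273,0,0],[-1,-0.025,0.0273,0,0],[-1,-0.025,0.0273,0,0],[-1,-0.025,0.0273,0,0],[-1,-0.025,0.0273,0,0],[-1,-0.025,0.0273,0,0],[-1,-0.025,0.0273,0,0],[-1,-0.025,0.0273,0,0],[-1,-0.025,0.0273,0,0],[-1,-0.025,0.0273,0,0],[-1,-0.025,0.0273,0,0],[-1,-0.025,0.0273,0,0]], "newtons": 40}}

```text
t: 2.25
eef_pos: [0.4098, -0.2056, 0.227]
ee_rot: [-3.141, 0.001, -2.752]
force: [0.7, 0.0, -0.8]
width: 0.0135
```

Request:
{"op": "apply_moves", "data": {"moves": [[-1,-0.025,0.027,0,0],[-1,-0.025,0.027,0,0],[-1,-0.025,0.027,0,0],[-1,-0.025,0.027,0,0],[-1,-0.025,0.027,0,0],[-1,-0.0127,0.0147,0,0],[-1,0,0,0,0.1],[-1,0,0,0,0.1],[-1,0,0,0,0.1],[-1,0,0,0,0.09],[-1,0,0,0,0],[-1,0,0,0,0]]}}

```text
t: 3.25
eef_pos: [0.48, -0.0165, 0.2267]
ee_rot: [3.142, 0.0, -3.139]
force: [0.5, -0.5, -0.1]
width: 0.0005
```

```bash
python3 -c "
from h import *
s=arm.get_state();print(s['q'],s['eef_pos'],s['ee_rot'],s['width'],s['force']);print(goto(.48,-.0165,.10,-np.pi))"
```

```text
[ 3.76448677e-01  3.28532335e-02 -4.02104082e-01  3.13129117e-05
 -1.13557049e+00 -1.94453333e+00] [ 0.47998034 -0.01651687  0.22669191] [ 3.14152106e+00  2.60348456e-04 -3.13886779e+00] 0.0005442495423103467 [ 0.49895802 -0.54117296 -0.07381524]
(array([0.    , 0.    , 0.1267]), np.float64(0.0027))
```

Request:
{"op": "apply_moves", "data": {"moves": [[-1,0,0,0.03,0],[-1,0,0,0.03,0],[-1,0,0,0.03,0],[-1,0,0,0.03,0],[-1,0,0,0.0067,0],[-1,0,0,0,0],[-1,-0.01,0,0,0],[-1,-0.01,0,0,0],[-1,-0.01,0,0,0],[-1,-0.01,0,0,0],[-1,-0.01,0,0,0],[-1,0,0,0,0]]}}

```text
t: 4.25
eef_pos: [0.5314, -0.0166, 0.1003]
ee_rot: [-3.142, -0.0, 3.141]
force: [-1.2, 0.8, 0.0]
width: 0.0004
```

```bash
python3 -c "
from h import *
f=eyes.grab_frame('scene');save(f,'s1')
cv2.imwrite('pics/s1c.png',cv2.resize(f['color'][170:320,220:420,::-1],None,fx=3,fy=3))"
```

```text
(no output)
```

View pics/s1c.png

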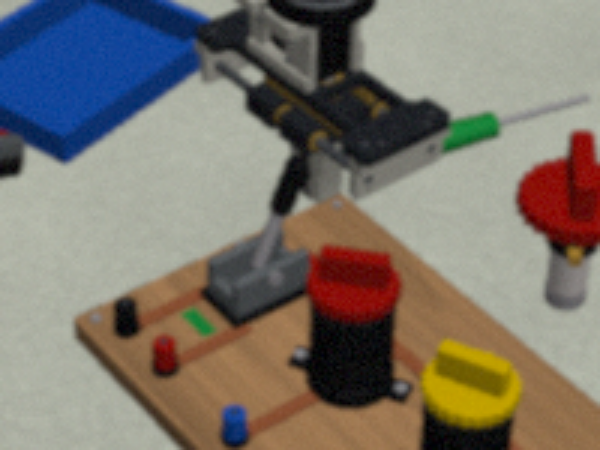

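The lever sits in front of the shut fingers and has started to move. I'll keep pushing.

Request:
{"op": "apply_moves", "data": {"moves": [[-1,-0.007,0,0,0],[-1,-0.007,0,0,0],[-1,-0.007,0,0,0],[-1,-0.007,0,0,0],[-1,-0.007,0,0,0],[-1,-0.007,0,0,0],[-1,-0.006,0,0,0],[-1,-0.005,0,0,0],[-1,-0.004,0,0,0],[-1,0,0,0,0]]}}

```text
t: 5.13
eef_pos: [0.5863, -0.0171, 0.0989]
ee_rot: [-3.141, -0.003, 3.141]
force: [-3.9, -2.0, -1.2]
width: 0.0005
```

```bash
cat > lev.py <<'E'
from h import *
for n in ['scene','top']:
    f=eyes.grab_frame(n);C=cloud(f);save(f,'lev_'+n)
    for o in outline_of('isolator',f)[:1]:
        q=C[o['region']];q=q[(q[:,2]>.088)&(abs(q[:,1]+.0167)<.013)&(abs(q[:,0]-.585)<.08)&(q[:,2]<.16)]
        # line pivot
        x=q[:,0]-.5847;z=q[:,2]-.058
        print(n,o['score'],len(q),np.degrees(np.median(np.arctan2(x,z))), q.max(0),q.min(0))
    cv2.imwrite('pics/lev_%s_c.png'%n,cv2.resize(f['color'][170:320,220:420,::-1],None,fx=3,fy=3))
E
python3 lev.py
```

```text
scene 0.73 159 22.162396559151105 [ 0.62393279 -0.00449984  0.14426103] [ 0.59297146 -0.02860901  0.08845078]
```

View pics/lev_scene_c.png

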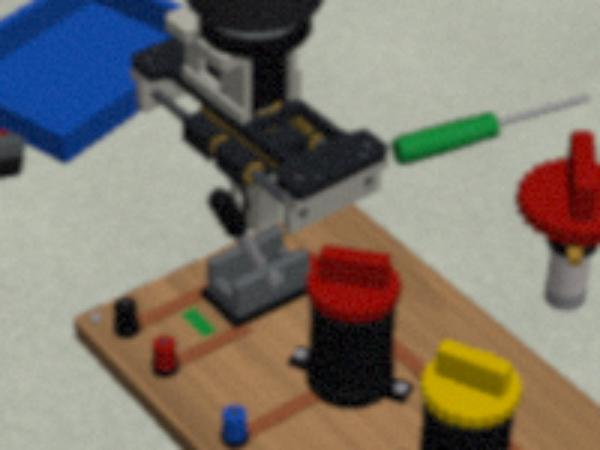

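Request:
{"op": "apply_moves", "data": {"moves": [[-1,-0.004,0,0,0],[-1,-0.004,0,0,0],[-1,-0.004,0,0,0],[-1,0,0,0,0]]}}

```text
t: 5.67
eef_pos: [0.5962, -0.0168, 0.0979]
ee_rot: [-3.141, -0.006, 3.14]
force: [-7.6, 0.3, -4.6]
width: 0.0004
```

```bash
python3 lev.py
```

```text
scene 0.74 139 33.72964361153681 [ 0.64034382 -0.00372589  0.13344944] [ 0.59992111 -0.02957315  0.0891444 ]
```

Request:
{"op": "apply_moves", "data": {"moves": [[-1,-0.003,0,0,0],[-1,0,0,0,0]]}}

```text
t: 6.03
eef_pos: [0.5981, -0.0167, 0.0974]
ee_rot: [-3.141, -0.008, 3.14]
force: [-9.5, -0.1, -7.2]
width: 0.0004
```

```bash
python3 lev.py
```

```text
scene 0.72 136 35.92854593446462 [ 0.64199402 -0.00477707  0.13300128] [ 0.60203377 -0.02915245  0.08881417]
```

Request:
{"op": "apply_moves", "data": {"moves": [[-1,-0.004,0,0,0],[-1,0,0,0,0],[-1,0,0,0,0]]}}

```text
t: 6.48
eef_pos: [0.6, -0.0169, 0.0976]
ee_rot: [-3.141, -0.011, 3.14]
force: [-17.6, 2.3, 0.9]
width: 0.0004
```

```bash
python3 lev.py
```

```text
scene 0.61 148 37.35469402881491 [ 0.64487842 -0.00389646  0.13079219] [ 0.60330584 -0.02554714  0.08821571]
```

Request:
{"op": "apply_moves", "data": {"moves": [[-1,0.01,0,0,0],[-1,0.02,0,0,0],[-1,0,0,-0.03,0],[-1,0,0,-0.03,0],[-1,0,0,-0.03,0],[1,0,0,-0.02,0],[1,0.02,0,0,-0.11],[1,0.02,0,0,-0.11],[1,0,0,0,-0.11],[1,0,0,0,-0.11],[1,0,0,0,-0.11],[1,0,0,0,-0.11]]}}

```text
t: 7.68
eef_pos: [0.5378, -0.0181, 0.2114]
ee_rot: [-3.139, 0.005, -2.476]
force: [0.3, -0.1, -0.2]
width: 0.0416
```

```bash
python3 lev.py; python3 -c "
from h import *
print(goto(.587,.0935,.21,-.881))"
```

```text
scene 0.69 145 37.46055508560209 [ 0.64478063 -0.00399955  0.13013612] [ 0.60278492 -0.02078224  0.08820126]
(array([-0.1078,  0.0581,  0.0009]), np.float64(-1.6043))
```

View pics/lev_scene_c.png

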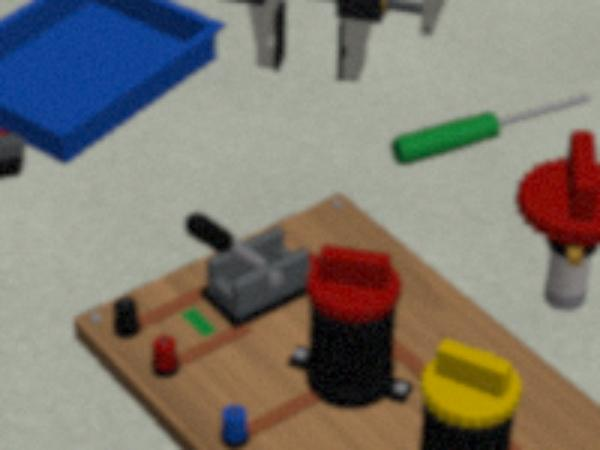

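The lever now leans to the green side at about 38° of the 40°, with the end stop felt. Next I'll move over the red fuse.

Request:
{"op": "apply_moves", "data": {"moves": [[1,-0.027,0.0145,0,0],[1,-0.027,0.0145,0,0],[1,-0.027,0.0145,0,0],[1,-0.0268,0.0146,0,0],[1,0,0,0,-0.115],[1,0,0,0,-0.115],[1,0,0,0,-0.115],[1,0,0,0,-0.115],[1,0,0,0,-0.115],[1,0,0,0,-0.115],[1,0,0,0,-0.115],[1,0,0,0,-0.115]]}}

```text
t: 8.88
eef_pos: [0.5862, 0.0936, 0.2101]
ee_rot: [-3.14, 0.0, -1.56]
force: [0.1, -0.6, -0.8]
width: 0.0878
```

Request:
{"op": "apply_moves", "data": {"moves": [[1,0,0,0,-0.115],[1,0,0,0,-0.115],[1,0,0,0,-0.115],[1,0,0,0,-0.115],[1,0,0,0,-0.115],[1,0,0,0,-0.11],[1,0,0,0,0],[1,0,0,0,0]]}}

```text
t: 9.55
eef_pos: [0.586, 0.0934, 0.2101]
ee_rot: [-3.141, -0.0, -0.882]
force: [1.0, -0.2, -1.0]
width: 0.0875
```

```bash
python3 -c "
from h import *
print(arm.get_state()['q'],arm.get_state()['eef_pos'],arm.get_state()['ee_rot']);print(goto(.587,.0935,.1235,-.881))
f=eyes.grab_frame('wrist');save(f,'w1')
C=cloud(f);z=C[...,2];near=np.hypot(C[...,0]-.587,C[...,1]-.0935)<0.045
w=near&(z>0.132)&(z<0.155);q=C[w][:,:2].astype(np.float32);print(len(q))
if len(q)>5: print(cv2.minAreaRect(q),np.median(z[w]))
cp=near&(z>0.108)&(z<0.127);print(np.median(z[cp]))
"
```

```text
[ 4.87319197e-01  2.36379186e-01 -1.99163537e-01  1.11506867e-04
 -1.13436001e+00  2.01121367e-01] [0.58601138 0.09344456 0.21005541] [-3.14073727e+00 -2.77571065e-04 -8.82308792e-01]
(array([ 0.0006, -0.0007,  0.0866]), np.float64(-0.0013))
1676
((0.5873280763626099, 0.09434668719768524), (0.012825140729546547, 0.04812611639499664), 39.67801284790039) 0.14460328807440528
0.12076969347206276
```

View pics/w1.png

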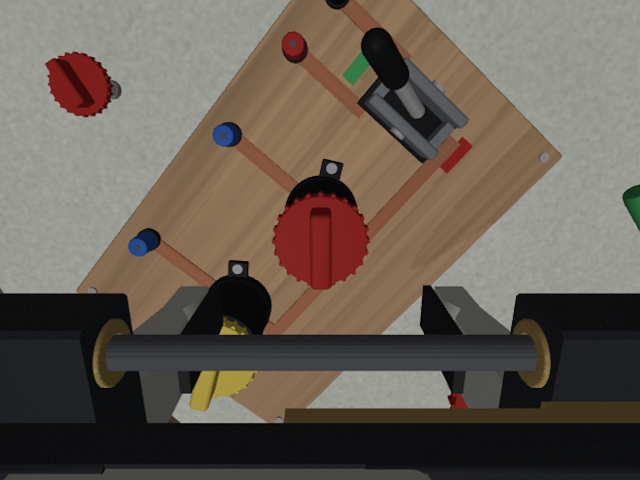

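Wrist view: the wing is at (320,248), upright in the image and in line with the jaws. The yellow fuse is at (230,360), clear of the fingers. I'll lower and grip.

Request:
{"op": "apply_moves", "data": {"moves": [[1,0.0003,-0.0013,0.02,0],[1,0,0,0.02,0],[1,0,0,0.02,0],[1,0,0,0.015,0],[1,0,0,0.012,0],[1,0,0,0,0],[1,0,0,0,0]], "newtons": 45}}

```text
t: 10.18
eef_pos: [0.5867, 0.0937, 0.1226]
ee_rot: [3.14, 0.0, -0.879]
force: [1.1, -0.9, 0.2]
width: 0.088
```

Request:
{"op": "apply_moves", "data": {"moves": [[-1,0,0,0,0],[-1,0,0,0,0],[-1,0,0,0,0],[-1,0,0,0,0],[-1,0,0,0,0],[-1,0,0,0,0],[-1,0,0,0,0],[-1,0,0,0,0],[-1,0,0,0,0],[-1,0,0,0,0],[-1,0,0,0,0],[-1,0,0,0,0]]}}

```text
t: 11.18
eef_pos: [0.5868, 0.0938, 0.1228]
ee_rot: [3.141, 0.0, -0.877]
force: [-2.2, -1.4, 1.9]
width: 0.0134
```

```bash
python3 -c "
from h import *
s=arm.get_state();print(s['eef_pos'],s['ee_rot'],s['force'],s['moment'],s['width'])"
```

```text
[0.58681665 0.09383843 0.12283232] [ 3.14144375e+00  1.26702026e-06 -8.76731939e-01] [-2.21410221 -1.38962971  1.87049561] [-0.63873813  0.92963863 -0.02463212] 0.013391001475305527
```

Gripped, with a width of 13.4 mm. Now I'll push down in small steps.

Request:
{"op": "apply_moves", "data": {"moves": [[-1,0,0,0.002,0],[-1,0,0,0.002,0],[-1,0,0,0.001,0],[-1,0,0,0,0],[-1,0,0,0,0]]}}

```text
t: 11.6
eef_pos: [0.587, 0.0937, 0.119]
ee_rot: [-3.141, -0.001, -0.876]
force: [-3.6, -0.6, 9.4]
width: 0.0128
```

Request:
{"op": "apply_moves", "data": {"moves": [[-1,0,0,0.001,0],[-1,0,0,0.0,0],[-1,0,0,0,0]]}}

```text
t: 11.85
eef_pos: [0.587, 0.0937, 0.1181]
ee_rot: [-3.141, -0.001, -0.876]
force: [-3.2, -0.1, 10.1]
width: 0.0122
```

Request:
{"op": "apply_moves", "data": {"moves": [[-1,0,0,0.001,0],[-1,0,0,0.0,0],[-1,0,0,0,0]], "newtons": 60}}

```text
t: 12.1
eef_pos: [0.587, 0.0937, 0.1172]
ee_rot: [-3.141, -0.001, -0.876]
force: [-3.1, -0.0, 10.5]
width: 0.0124
```

Request:
{"op": "apply_moves", "data": {"moves": [[-1,0,0,0.001,0],[-1,0,0,0.0,0],[-1,0,0,0,0]]}}

```text
t: 12.35
eef_pos: [0.587, 0.0937, 0.1163]
ee_rot: [-3.141, -0.001, -0.876]
force: [-3.0, -0.9, 11.3]
width: 0.0127
```

```bash
python3 -c "
from h import *
s=arm.get_state();print(s['eef_pos'],s['force'],s['moment'],s['width'])
f=eyes.grab_frame('wrist');save(f,'w2')
f=eyes.grab_frame('scene');save(f,'s2');cv2.imwrite('pics/s2c.png',cv2.resize(f['color'][200:350,260:460,::-1],None,fx=4,fy=4))
C=cloud(f);z=C[...,2]
c=f['color'].astype(int);m=(c[...,0]>100)&(c[...,1]<40)&(np.hypot(C[...,0]-.587,C[...,1]-.0935)<0.04);q=z[m];print(len(q),np.percentile(q,[5,20,35,50,65,80,95]))
"
```

```text
[0.58704377 0.09368223 0.11626639] [-3.03933146 -0.88756209 11.27903842] [-0.23684182  1.87449841 -0.0156142 ] 0.012650119204866103
135 [0.11004412 0.11132281 0.11203551 0.11308621 0.11403124 0.11482848
 0.11567475]
```

View pics/s2c.png

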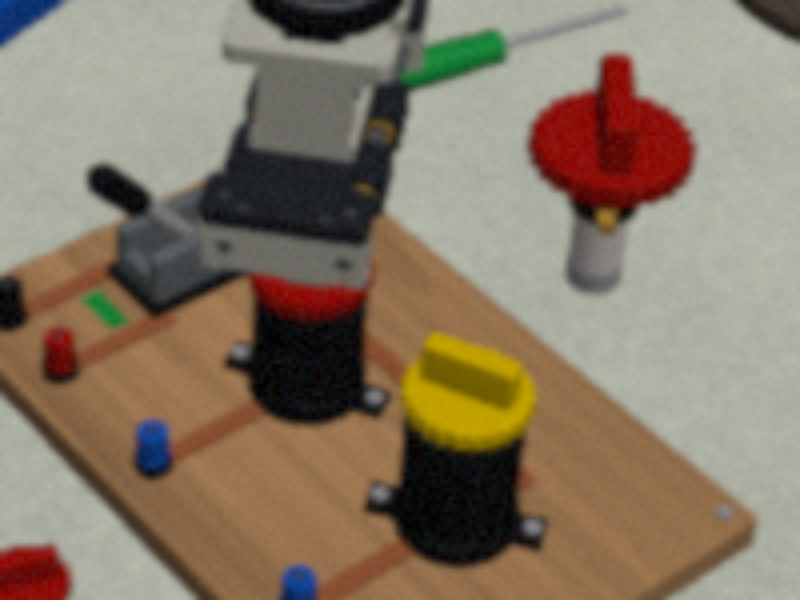

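View pics/w2.png

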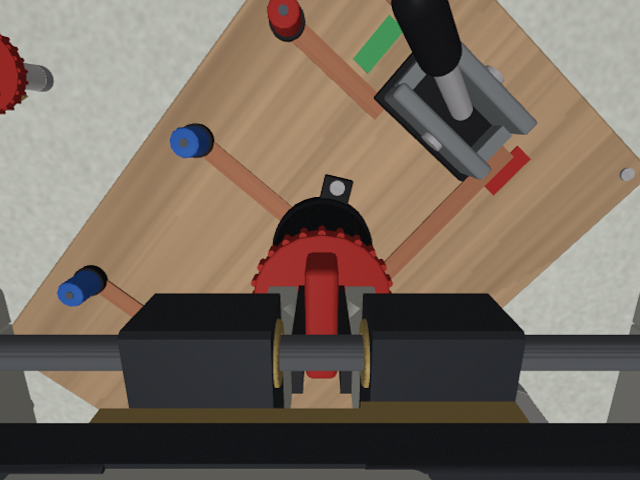

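The grip holds without slipping: force rises about 0.8 N/mm and the cap is about 6 mm down. One more millimetre, then I'll twist anticlockwise, which is a negative turn about the tool z.

Request:
{"op": "apply_moves", "data": {"moves": [[-1,0,0,0.0008,0],[-1,0,0,0,-0.06],[-1,0,0,0,-0.06],[-1,0,0,0,-0.06],[-1,0,0,0,-0.06],[-1,0,0,0,0]]}}

```text
t: 12.95
eef_pos: [0.5879, 0.0939, 0.1159]
ee_rot: [-3.14, -0.002, -0.632]
force: [-2.9, 0.3, 11.6]
width: 0.0126
```

```bash
cat > st.py <<'E'
from h import *
s=arm.get_state();print(s['eef_pos'].round(4),s['ee_rot'].round(3),s['force'].round(1),s['moment'].round(2),s['width'],s['q'][5])
E
python3 st.py
```

```text
[0.5879 0.0939 0.1159] [-3.14e+00 -2.00e-03 -6.32e-01] [-2.9  0.3 11.6] [-0.26  1.22 -0.09] 0.012557678211557703 0.45051623648196937
```

Request:
{"op": "apply_moves", "data": {"moves": [[-1,0,0,0,-0.08],[-1,0,0,0,-0.08],[-1,0,0,0,-0.08],[-1,0,0,0,-0.08],[-1,0,0,0,-0.08],[-1,0,0,0,-0.08],[-1,0,0,0,0]]}}

```text
t: 13.53
eef_pos: [0.5882, 0.0942, 0.1161]
ee_rot: [-3.141, -0.003, -0.151]
force: [-2.4, 0.0, 11.4]
width: 0.0126
```

```bash
python3 st.py
```

```text
[0.5882 0.0942 0.1161] [-3.141e+00 -3.000e-03 -1.510e-01] [-2.4  0.  11.4] [-0.08  0.86 -0.02] 0.012644404209482048 0.9317992613839488
```

Request:
{"op": "apply_moves", "data": {"moves": [[-1,0,0,0,-0.06],[-1,0,0,0,-0.06],[-1,0,0,0,-0.06],[-1,0,0,0,0]]}}

```text
t: 13.87
eef_pos: [0.5883, 0.094, 0.1161]
ee_rot: [-3.141, -0.003, 0.028]
force: [-1.3, -0.3, 11.8]
width: 0.0123
```

```bash
python3 st.py
```

```text
[0.5883 0.094  0.1161] [-3.141e+00 -3.000e-03  2.800e-02] [-1.3 -0.3 11.8] [-0.17  0.93  0.01] 0.012298575613191379 1.1105109453236373
```

Request:
{"op": "apply_moves", "data": {"moves": [[-1,0,0,0,-0.06],[-1,0,0,0,-0.06],[-1,0,0,0,-0.06],[-1,0,0,0,0]]}}

```text
t: 14.2
eef_pos: [0.5883, 0.0939, 0.1161]
ee_rot: [3.141, -0.003, 0.208]
force: [-2.0, -1.8, 11.8]
width: 0.0125
```

```bash
python3 st.py
```

```text
[0.5883 0.0939 0.1161] [ 3.141e+00 -3.000e-03  2.080e-01] [-2.  -1.8 11.8] [-0.4   0.84  0.01] 0.012489103976118566 1.29050819590335
```

Request:
{"op": "apply_moves", "data": {"moves": [[-1,0,0,0,-0.06],[-1,0,0,0,-0.06],[-1,0,0,0,-0.06],[-1,0,0,0,0]]}}

```text
t: 14.53
eef_pos: [0.5883, 0.0938, 0.1161]
ee_rot: [3.14, -0.003, 0.388]
force: [-1.6, -0.2, 12.6]
width: 0.0127
```

```bash
python3 st.py; python3 -c "
from h import *
f=eyes.grab_frame('wrist');save(f,'w3')"
```

```text
[0.5883 0.0938 0.1161] [ 3.14e+00 -3.00e-03  3.88e-01] [-1.6 -0.2 12.6] [-0.64  0.77 -0.02] 0.012684986858902306 1.4705156620366358
```

View pics/w3.png

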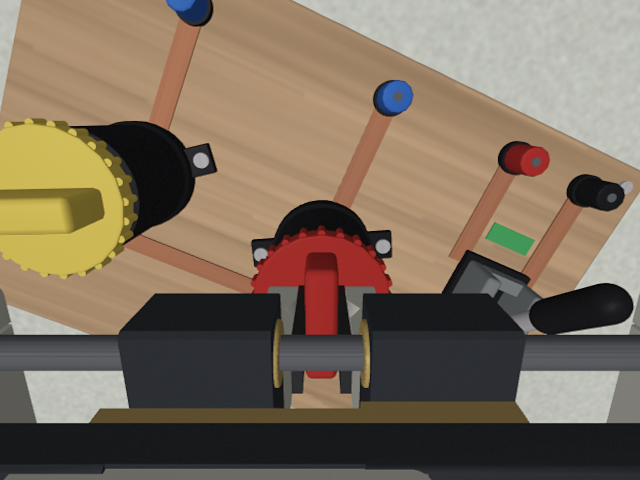

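The cap turns with the gripper, about 72° so far, and no stop yet.

Request:
{"op": "apply_moves", "data": {"moves": [[-1,0,0,0,-0.06],[-1,0,0,0,-0.06],[-1,0,0,0,-0.06],[-1,0,0,0,0]]}}

```text
t: 14.92
eef_pos: [0.5883, 0.0937, 0.1161]
ee_rot: [3.14, -0.003, 0.568]
force: [-1.2, -2.0, 12.1]
width: 0.0126
```

```bash
python3 st.py
```

```text
[0.5883 0.0937 0.1161] [ 3.14e+00 -3.00e-03  5.68e-01] [-1.2 -2.  12.1] [-0.82  0.61 -0.02] 0.012609444160726456 1.6505137652088198
```

Request:
{"op": "apply_moves", "data": {"moves": [[-1,0,0,0,-0.06],[-1,0,0,0,-0.06],[-1,0,0,0,0]]}}

```text
t: 15.17
eef_pos: [0.5882, 0.0938, 0.1161]
ee_rot: [3.14, -0.003, 0.686]
force: [-1.6, -1.5, 12.2]
width: 0.0123
```

```bash
python3 st.py
```

```text
[0.5882 0.0938 0.1161] [ 3.14e+00 -3.00e-03  6.86e-01] [-1.6 -1.5 12.2] [-0.77  0.73 -0.75] 0.012295062713585806 1.7694814383343236
```

Request:
{"op": "apply_moves", "data": {"moves": [[-1,0,0,0,-0.06],[-1,0,0,0,-0.06],[-1,0,0,0,0]]}}

```text
t: 15.42
eef_pos: [0.5883, 0.0938, 0.1162]
ee_rot: [3.14, -0.003, 0.804]
force: [-1.0, -1.4, 12.4]
width: 0.013
```

```bash
python3 st.py
```

```text
[0.5883 0.0938 0.1162] [ 3.14e+00 -3.00e-03  8.04e-01] [-1.  -1.4 12.4] [-0.76  0.62 -1.64] 0.013043365193818553 1.888277485105114
```

The moment rises from about yaw 0.66, after roughly 88° of turn, so that is the stop. I'll ease back slightly to unload it and let the cap rise.

Request:
{"op": "apply_moves", "data": {"moves": [[-1,0,0,0,0.06],[-1,0,0,0,0.04],[-1,0,0,-0.002,0],[-1,0,0,-0.002,0],[-1,0,0,-0.002,0],[-1,0,0,0,0]]}}

```text
t: 15.92
eef_pos: [0.5873, 0.0935, 0.1186]
ee_rot: [-3.142, 0.0, 0.702]
force: [6.0, -2.8, -9.2]
width: 0.0129
```

```bash
python3 st.py
```

```text
[0.5873 0.0935 0.1186] [-3.142  0.     0.702] [ 6.  -2.8 -9.2] [-1.17 -2.55 -0.9 ] 0.01286136592804336 1.7865257561532328
```

Request:
{"op": "apply_moves", "data": {"moves": [[-1,0,0,-0.002,0],[-1,0,0,-0.002,0],[-1,0,0,0,0]]}}

```text
t: 16.17
eef_pos: [0.5871, 0.0934, 0.122]
ee_rot: [-3.141, 0.001, 0.702]
force: [7.9, -2.8, -11.9]
width: 0.0121
```

```bash
python3 st.py
```

```text
[0.5871 0.0934 0.122 ] [-3.141e+00  1.000e-03  7.020e-01] [  7.9  -2.8 -11.9] [-1.19 -2.83 -0.86] 0.01213029017813314 1.7865207349643182
```

Request:
{"op": "apply_moves", "data": {"moves": [[-1,0,0,-0.002,0],[-1,0,0,-0.002,0],[-1,0,0,0,0]]}}

```text
t: 16.42
eef_pos: [0.587, 0.0933, 0.1256]
ee_rot: [-3.141, 0.001, 0.702]
force: [7.7, -3.1, -14.8]
width: 0.0128
```

```bash
python3 st.py
```

```text
[0.587  0.0933 0.1256] [-3.141e+00  1.000e-03  7.020e-01] [  7.7  -3.1 -14.8] [-1.32 -3.1  -0.82] 0.012811762018717587 1.7865287664467238
```

```bash
python3 -c "
from h import *
f=eyes.grab_frame('wrist');save(f,'w4')
f=eyes.grab_frame('scene');save(f,'s4');cv2.imwrite('pics/s4c.png',cv2.resize(f['color'][220:320,290:430,::-1],None,fx=5.7,fy=5.7))
C=cloud(f);z=C[...,2]
c=f['color'].astype(int);m=(c[...,0]>100)&(c[...,1]<40)&(np.hypot(C[...,0]-.587,C[...,1]-.0935)<0.04);q=z[m];print(len(q),np.percentile(q,[5,20,35,50,65,80,95]))
f=eyes.grab_frame('top');C=cloud(f);z=C[...,2];save(f,'t4')
c=f['color'].astype(int);m=(c[...,0]>80)&(c[...,1]<40)&(np.hypot(C[...,0]-.587,C[...,1]-.0935)<0.04);q=z[m];print(len(q),np.percentile(q,[5,20,35,50,65,80,95]) if len(q) else 0)
"
```

```text
327 [0.12027781 0.1219749  0.12314231 0.12395125 0.12500787 0.14521387
 0.14802774]
56 [0.11080636 0.1202216  0.12073867 0.12106672 0.1215019  0.12233421
 0.12339973]
```

View pics/s4c.png

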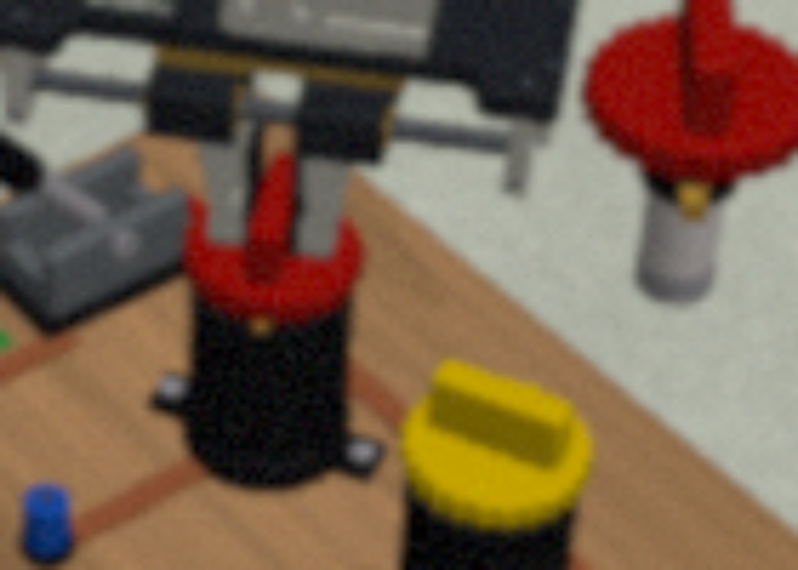

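View pics/w4.png

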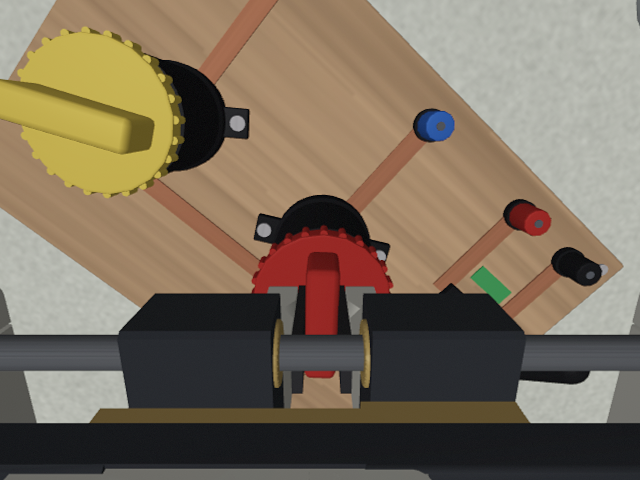

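The cap has risen about 3 mm above locked height, with a lug showing at (262,325) in the crop, but a moment of −0.8 Nm still presses the lugs on the stop. That friction explains the drag, so I'll ease the twist back.

Request:
{"op": "apply_moves", "data": {"moves": [[-1,0,0,0,0.04],[-1,0,0,0,0.02],[-1,0,0,0,0]]}}

```text
t: 16.82
eef_pos: [0.5872, 0.0934, 0.1273]
ee_rot: [3.141, 0.001, 0.642]
force: [5.4, -3.9, -7.5]
width: 0.0126
```

```bash
python3 st.py
```

```text
[0.5872 0.0934 0.1273] [3.141e+00 1.000e-03 6.420e-01] [ 5.4 -3.9 -7.5] [-1.37 -1.97 -0.25] 0.012590999438014932 1.726342401360526
```

Drag drops. A bit more, then I'll rise slowly.

Request:
{"op": "apply_moves", "data": {"moves": [[-1,0,0,0,0.02],[-1,0,0,0,0],[-1,0,0,-0.002,0],[-1,0,0,-0.002,0],[-1,0,0,0,0]]}}

```text
t: 17.23
eef_pos: [0.5871, 0.0934, 0.1324]
ee_rot: [3.141, 0.0, 0.624]
force: [2.7, -3.9, -0.7]
width: 0.0129
```

```bash
python3 st.py
```

```text
[0.5871 0.0934 0.1324] [3.141 0.    0.624] [ 2.7 -3.9 -0.7] [-1.63 -1.01 -0.13] 0.012853314563736678 1.7079394178891285
```

Request:
{"op": "apply_moves", "data": {"moves": [[-1,0,0,-0.002,0],[-1,0,0,-0.003,0],[-1,0,0,-0.003,0],[-1,0,0,0,0]]}}

```text
t: 17.57
eef_pos: [0.5867, 0.0942, 0.1406]
ee_rot: [-3.141, -0.0, 0.624]
force: [0.3, 0.1, -1.6]
width: 0.0128
```

Request:
{"op": "apply_moves", "data": {"moves": [[-1,0,0,-0.004,0],[-1,0,0,-0.004,0],[-1,0,0,-0.004,0],[-1,0,0,-0.004,0],[-1,0,0,0,0]]}}

```text
t: 17.98
eef_pos: [0.5874, 0.0941, 0.1573]
ee_rot: [3.141, -0.002, 0.623]
force: [-0.2, 0.4, -1.2]
width: 0.0125
```

```bash
python3 st.py
```

```text
[0.5874 0.0941 0.1573] [ 3.141e+00 -2.000e-03  6.230e-01] [-0.2  0.4 -1.2] [-0.14  0.07 -0.02] 0.012535917006262864 1.7068506117277111
```

Free: the force reads only the carrier's weight, about 1.5 N. Lifting on out.

Request:
{"op": "apply_moves", "data": {"moves": [[-1,0,0,-0.006,0],[-1,0,0,-0.008,0],[-1,0,0,-0.008,0],[-1,0,0,-0.008,0],[-1,0,0,-0.008,0],[-1,0,0,-0.01,0],[-1,0,0,-0.015,0],[-1,0,0,-0.015,0],[-1,0,0,-0.015,0],[-1,0,0,-0.01,0],[-1,0,0,0,0]]}}

```text
t: 18.9
eef_pos: [0.588, 0.0941, 0.2621]
ee_rot: [3.14, -0.004, 0.623]
force: [0.9, -0.1, -2.1]
width: 0.0124
```

```bash
python3 st.py; python3 -c "
from h import *
print(goto(.5160,-.3640,.26,-.2))
f=eyes.grab_frame('scene');save(f,'s5')
f=eyes.grab_frame('wrist');save(f,'w5')"
```

```text
[0.588  0.0941 0.2621] [ 3.14  -0.004  0.623] [ 0.9 -0.1 -2.1] [-0.06  0.02  0.  ] 0.012367880279023802 1.70681491526232
(array([-0.3259,  0.3299,  0.0012]), np.float64(0.8234))
```

View pics/s5.png

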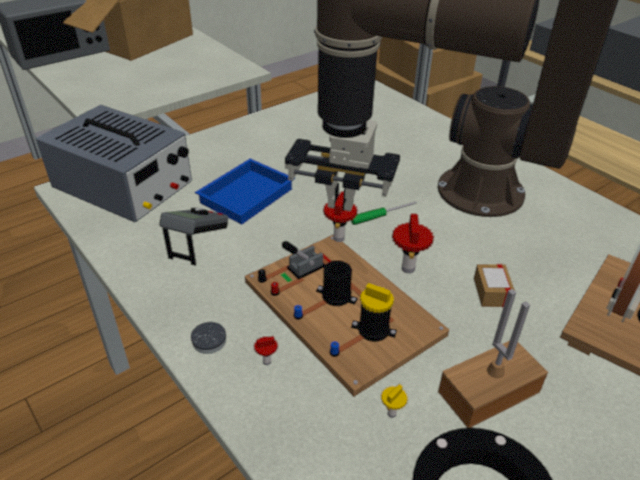

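The fuse is out and hanging straight, and the yellow one is untouched. Now to the tray.

Request:
{"op": "apply_moves", "data": {"moves": [[-1,-0.01,0.01,0,0],[-1,-0.021,0.021,0,0],[-1,-0.021,0.021,0,0],[-1,-0.021,0.021,0,0],[-1,-0.021,0.021,0,0],[-1,-0.021,0.021,0,0],[-1,-0.021,0.021,0,0],[-1,-0.021,0.021,0,0],[-1,-0.021,0.021,0,0],[-1,-0.021,0.021,0,0],[-1,-0.021,0.021,0,0],[-1,-0.021,0.021,0,0]]}}

```text
t: 20.0
eef_pos: [0.5304, -0.2441, 0.2579]
ee_rot: [-3.14, 0.001, 0.623]
force: [0.5, 0.6, -1.7]
width: 0.0129
```

Request:
{"op": "apply_moves", "data": {"moves": [[-1,-0.021,0.021,0,0],[-1,-0.021,0.021,0,0],[-1,-0.021,0.021,0,0],[-1,-0.015,0.02,0,0],[-1,-0.007,0.006,0,0],[-1,0,0,0,0.1],[-1,0,0,0,0.1],[-1,0,0,0,0.1],[-1,0,0,0,0.1],[-1,0,0,0,0.1],[-1,0,0,0,0.1],[-1,0,0,0,0]]}}

```text
t: 21.0
eef_pos: [0.514, -0.3641, 0.258]
ee_rot: [-3.141, 0.002, 0.019]
force: [0.1, -1.0, -1.8]
width: 0.0124
```

```bash
python3 st.py; python3 -c "
from h import *
print(goto(.517,-.3645,.16,-.2))
f=eyes.grab_frame('scene');save(f,'s6')
f=eyes.grab_frame('wrist');save(f,'w6')"
```

```text
[ 0.514  -0.3641  0.258 ] [-3.141e+00  2.000e-03  1.900e-02] [ 0.1 -1.  -1.8] [-0.09  0.1  -0.02] 0.012394564716424774 1.8966993944081554
(array([0.0032, 0.0005, 0.098 ]), np.float64(0.2187))
```

View pics/w6.png

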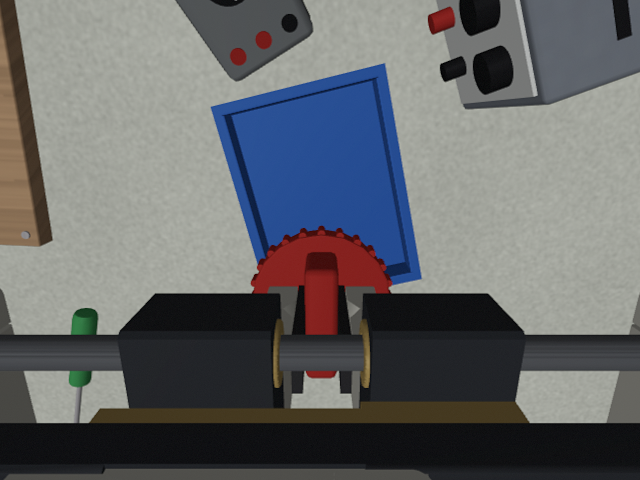

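View pics/s6.png

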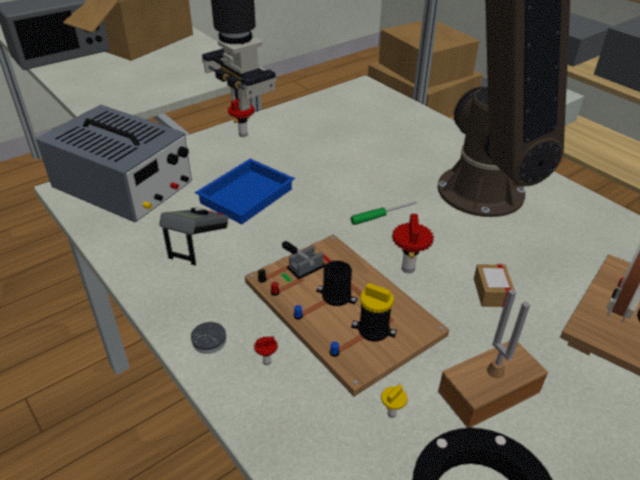

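Request:
{"op": "apply_moves", "data": {"moves": [[-1,0.003,0.0005,0,0.11],[-1,0,0,0.02,0.1],[-1,0,0,0.025,0],[-1,0,0,0.03,0],[-1,0,0,0.03,0],[-1,0,0,0.03,0],[-1,0,0,0.02,0],[-1,0,0,0.01,0],[-1,0,0,0,0]]}}

```text
t: 21.85
eef_pos: [0.5161, -0.3642, 0.0913]
ee_rot: [-3.141, 0.005, -0.185]
force: [-0.5, 1.0, -2.2]
width: 0.0125
```

Request:
{"op": "apply_moves", "data": {"moves": [[-1,0,0,0.005,0],[-1,0,0,0.004,0],[-1,0,0,0.002,0],[-1,0,0,0,0]]}}

```text
t: 22.18
eef_pos: [0.518, -0.3649, 0.0836]
ee_rot: [3.142, -0.001, -0.187]
force: [-1.0, -0.6, -1.4]
width: 0.0124
```

```bash
python3 st.py; python3 -c "
from h import *
f=eyes.grab_frame('scene');save(f,'s7');cv2.imwrite('pics/s7c.png',cv2.resize(f['color'][100:250,140:340,::-1],None,fx=4,fy=4))
f=eyes.grab_frame('wrist');save(f,'w7')"
```

```text
[ 0.518  -0.3649  0.0836] [ 3.142e+00 -1.000e-03 -1.870e-01] [-1.  -0.6 -1.4] [-0.08  0.2   0.03] 0.01238753894587517 1.690489777552969
```

View pics/s7c.png

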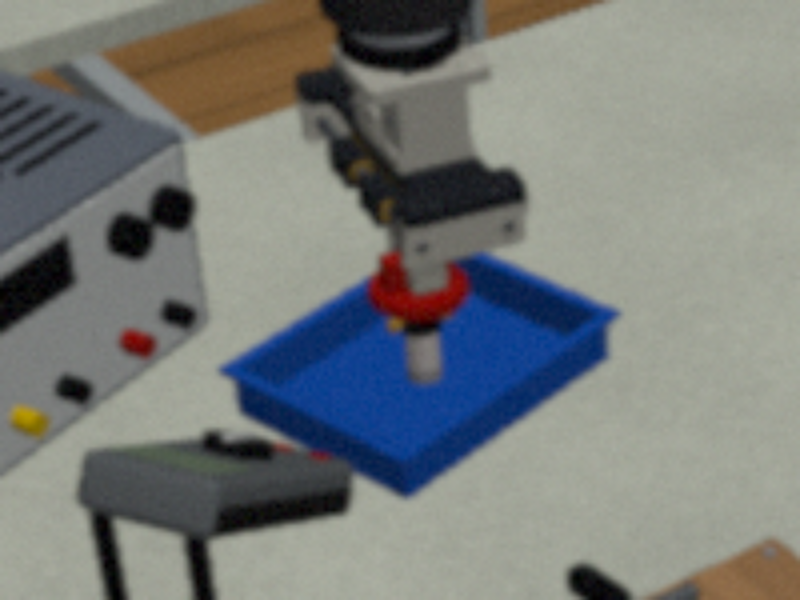

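The fuse is upright over the tray floor, near the middle. I'll lower until contact.

Request:
{"op": "apply_moves", "data": {"moves": [[-1,0,0,0.002,0],[-1,0,0,0.001,0],[-1,0,0,0,0]]}}

```text
t: 22.53
eef_pos: [0.5177, -0.3647, 0.08]
ee_rot: [-3.141, 0.0, -0.187]
force: [-0.6, 0.3, -0.8]
width: 0.0126
```

Request:
{"op": "apply_moves", "data": {"moves": [[-1,0,0,0.0015,0],[-1,0,0,0,0]]}}

```text
t: 22.7
eef_pos: [0.518, -0.365, 0.0788]
ee_rot: [3.141, -0.001, -0.187]
force: [0.2, -0.0, -0.3]
width: 0.0128
```

Request:
{"op": "apply_moves", "data": {"moves": [[-1,0,0,0.001,0],[-1,0,0,0,0]]}}

```text
t: 22.87
eef_pos: [0.5182, -0.3652, 0.0788]
ee_rot: [3.141, -0.001, -0.186]
force: [-1.9, 0.4, 6.3]
width: 0.0129
```

Request:
{"op": "apply_moves", "data": {"moves": [[-1,0,0,0.001,0],[-1,0,0,0,0]]}}

```text
t: 23.03
eef_pos: [0.5184, -0.3653, 0.0787]
ee_rot: [3.14, -0.002, -0.186]
force: [-3.4, 2.9, 12.6]
width: 0.0124
```

Contact. I'll unload, open part way, then rise.

Request:
{"op": "apply_moves", "data": {"moves": [[-1,0,0,-0.0015,0],[-1,0,0,0,0],[-0.6,0,0,0,0],[-0.5,0,0,0,0],[-0.4,0,0,0,0],[-0.2,0,0,0,0],[-0.1,0,0,0,0],[-0.1,0,0,0,0],[-0.1,0,0,0,0],[-0.1,0,0,0,0]]}}

```text
t: 23.87
eef_pos: [0.5177, -0.3648, 0.078]
ee_rot: [3.142, 0.0, -0.187]
force: [-0.8, -0.5, 0.0]
width: 0.0392
```

Request:
{"op": "apply_moves", "data": {"moves": [[-0.1,0,0,-0.005,0],[-0.1,0,0,-0.01,0],[-0.1,0,0,-0.02,0],[-0.1,0,0,-0.03,0],[-0.1,0,0,-0.03,0],[-0.1,0,0,-0.03,0],[-0.1,0,0,-0.03,0],[-0.1,0,0,-0.02,0],[-0.1,0,0,0,0],[-0.1,0,0,0,0]]}}

```text
t: 24.7
eef_pos: [0.5183, -0.365, 0.2557]
ee_rot: [3.141, -0.004, -0.187]
force: [-1.0, 0.8, -0.8]
width: 0.0394
```

```bash
python3 st.py; python3 lev.py; python3 -c "
from h import *
f=eyes.grab_frame('scene');save(f,'s8');C=cloud(f)
for l in ['red_fuse','yellow_fuse','meter','fork']:
  for o in outline_of(l,f): 
    q=C[o['region']];print(l,round(o['score'],2),np.median(q,0).round(3),np.percentile(q,99,axis=0).round(3))
f=eyes.grab_frame('wrist');save(f,'w8')"
```

```text
[ 0.5183 -0.365   0.2557] [ 3.141 -0.004 -0.187] [-1.   0.8 -0.8] [-0.02  0.2   0.02] 0.039436423365000674 1.6901981640899693
scene 0.49 139 38.002928277770955 [ 0.64446519 -0.00375721  0.13128271] [ 0.60353418 -0.0199577   0.08818152]
top 0.5 172 34.649742278582835 [ 0.64404824 -0.00828384  0.12951336] [ 0.60282941 -0.026125    0.08853456]
red_fuse 0.87 [0.392 0.118 0.102] [0.425 0.152 0.139]
red_fuse 0.67 [ 0.521 -0.354  0.076] [ 0.546 -0.329  0.102]
red_fuse 0.6 [0.795 0.138 0.052] [0.812 0.155 0.071]
yellow_fuse 0.84 [0.685 0.373 0.053] [0.705 0.393 0.073]
yellow_fuse 0.56 [0.596 0.224 0.122] [0.619 0.247 0.147]
meter 0.87 [ 0.756 -0.242  0.083] [ 0.799 -0.196  0.123]
fork 0.83 [0.514 0.458 0.062] [0.595 0.505 0.248]
```

View pics/s8.png

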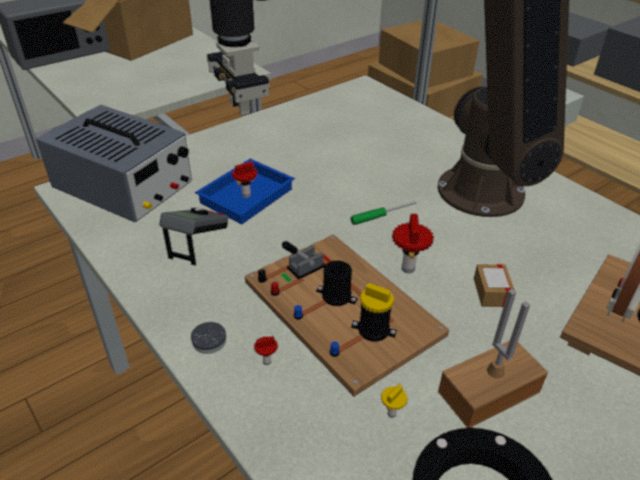

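View pics/w8.png

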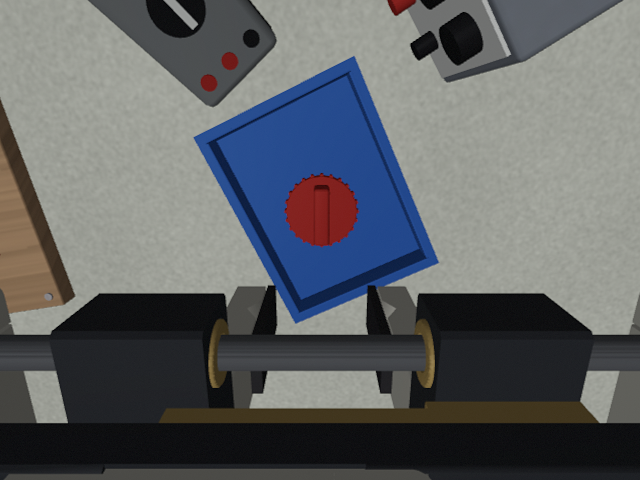

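The fuse stands upright in the tray, at (245,180) in the scene view. The gripper is clear, the lever is off, and the yellow fuse, meter and fork read as before. Handing in.

```bash
python3 -c "
from station import job
print(job.job_done())"
```

```text
the job is handed in; nothing more can be done
None
```

The job is handed in after about 25 s of the 61 s allowed, and my last checks showed everything where it should be.

- **Isolator:** I pushed the lever over to off with shut fingers until the end stop pushed back at about 17 N. It last read about 38° past upright (35° in the top view) against a nominal 40°, which is above the 1.2 rad needed.
- **Red fuse:** I gripped the wing, pushed the cap down about 6.5 mm and turned it about 88° to its stop. At first it dragged on the way up, at about 15 N, because I was still twisting it against the stop. Easing the twist back freed it, and it then lifted out showing little more than its own weight.
- **Set-down:** I lowered the fuse until it touched the tray floor, with about 13 N at contact, then unloaded and let go. It stands upright near the middle of the blue tray, and the gripper is clear above it.
- **Everything else:** The yellow fuse, meter and fork read the same positions as at the start, within 2 mm.

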